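Load a specimen cup and dock the tote behind the reader's lip

TASK

Take the specimen cup that stands alone on the bench (not the cotton jar, which stays where it is) and set it down gently in the empty front nest of the grey tote. Then slide the tote up the reader's ramp and press it against the spring buffer under the hood until its rear edge drops fully behind the lip and it stays there by itself, both cups upright in their nests. The buffer is delicate: feel for the drop and never push the tote with more than about 15 N.

Things in the scene. Friction and masses are not known exactly. Their poses are not given: they have to be found in the camera images.
- reader: Fixed bench reader: a ramp climbing at 12 degrees from the bench into a white hood. Origin on the bench at the middle of the ramp's mouth; x level along the lane towards the hood (the tote's way), z up. Lane 78 mm wide between rails that stand 16 mm above the running surface; lead-in plates 22 mm high flare from 78 mm inner width at x = 0 to 122 mm at x = -50 mm.
- lane (a point): Same point at the mouth, in a frame tilted with the ramp: x up the slope, y across, z out of the running surface, which is flat and slippery (friction about 0.15): a tote let go short of the lip slides back down.
- hood (a point): Middle of the hood's lower front edge. The hood reaches 150 mm further in; it is 146 mm wide; its roof lies 190 to 226 mm above the bench, so a tote gets in only by the ramp.
- lip (a point): Middle setting of the foot of the lip's stop face, 118 mm up the slope. The lip is a wedge across the lane, 7 mm high, 22 mm long, gentle towards the mouth, upright towards the hood (stop face). Lip and buffer sit on one frame clamped by two black thumb-screws up to 10 mm either way along the slope from here: the setting is not reported and must be felt. Axes as the reader's.
- buffer (a point): Centre of the buffer pad's face at the middle setting, 259 mm up the slope and 25 mm above it; pad 40 x 22 mm, on a spring. It meets the tote's front when the rear edge is 5 mm short of the stop face, with 2.5 N, rising 0.6 N per mm to a hard stop at 10 mm (8.5 N). From 5.5 N on, the rear edge can drop; pressed fingers may hold it up by friction until they move down or ease off. The spring then holds the tote on the lip.
- tote: Loose open grey plastic tote, 146 mm long (x), 74 mm wide (y), 44 mm high, walls and floor 4 mm, a 36 mm high divider across the middle; 0.4 to 0.56 kg with its one cup; sliding it up the ramp takes 1 to 3 N without the buffer. Origin at the centre of the underside; x axis towards its front, the end that enters the reader. It stands on the bench before the mouth in line within 15 mm and 0.1 rad.
- tote_heel (a point): Middle of the tote's lower rear edge (73 mm behind the tote's origin). The rear wall above it, 44 mm high, is what to push on; one should push above the 16 mm rails.
- nest_front (a point): Centre of the floor of the tote's front nest, empty at the start: 66 x 66 mm inside, open above, floor 4 mm above the tote's underside, walls to 44 mm.
- nest_rear (a point): Centre of the floor of the tote's rear nest, alike, 72 mm behind the front one; it already holds a cup.
- cup_bench: Loose specimen cup standing on the bench, with a yellow body of 58 mm diameter and a wide flat blue screw lid of 64 mm diameter between 72 and 84 mm height; 0.11 kg. Origin at the centre of its underside, z up along its axis. Grasp it across the lid.
- cup_rear: A like cup that already stands in the tote's rear nest. Origin at the centre of its underside.
- cotton_jar: Loose clear jar with a red lid, 62 mm diameter, 86 mm high, standing on the bench; not part of the job. Origin at the centre of its underside. It may stand where the cup stood in another run, and the other way round.
Not all that is in view belongs to the job. Leave any pink or purple look-alike of the cup_bench alone.

How it is judged:
By the outcome, as a careful person would: the job done as asked, in the order asked, and still so for the second after the job is handed in, with the robot touching nothing.
It also fails if it takes over 70 s, if anything falls off the work surface, if the arm or the gripper's body presses on something with over 40 N, if the wrist force passes 120 N, or if a joint passes its speed limit or range.

ROBOT

A 7-joint arm with a two-finger parallel gripper is mounted at the origin on a cart in front of the work surface, level with it; the furniture and walls round the work are solid. World frame = base frame: x ahead of the robot, y to its left, z up, the work surface at z = 0. Lengths are in mm, angles in rad, forces in N, time in s.
With the tool pointing down it reaches from about 425 to 950 mm from the base axis. Payload 16.7 kg.
Tool frame: the origin (TCP) lies at the very end of the fingers, on their centre line; the grasp point (between the pads) lies 19 mm behind it; z points along the fingers, y is the line along which they close (so a half turn about z gives the same grasp; the last joint's range is limited). The gripper opens to 94 mm and grips with 3 to 60 N. Pads are 16 mm wide; open, the fingers measure 119 mm over their backs; the gripper's body (75 mm by 177 mm) begins 78 mm behind the grasp point.
Start: joints at [-1.298, 0.426, 0.074, 1.606, -0.034, 1.111, -0.067], TCP at [276.346, 615.798, 205.467] pointing down, gripper open.
Joint ranges: [-2.85, 2.85], [-0.5, 2.14], [-1.23, 1.37], [0.21, 2.46], [-1.02, 4.16], [0.16, 2.05], [-2.73, 2.73]. Speed limits (rad/s): [1.89, 1.89, 2.39, 2.39, 3.01, 3.01, 3.01].

INTERFACE

Orientations are given as a rotation vector (axis times angle).
In Python, from plant import * gives the robot as it stands.
- The arm moves only by the shell command python3 -m creep 'ROWS' [OPENING] [FORCE]. ROWS is JSON, a list of rows, each a list of 6 numbers: the shift along the tool's x, y, z in mm, then the turn, a rotation vector about the tool's x, y, z in degrees. A call has 1 to 12 rows; each row is the pose to reach, as a shift and turn from the pose commanded when the call began, along the tool's axes at that moment; what a row does not reach only later rows make up. A row lasts 1/12 s, in which the tool goes at most 41.7 mm and 7.16 degrees, less where a joint would pass 70% of its speed; a pose out of reach is approached as far as the arm can. A call with a gripper value outside its range is refused whole. OPENING is the opening, from 0 (shut) to 1 (fully open), set as the call begins (- or left out, the last holds). The fingers move at their own pace and stop on an object; FORCE is the grip in N (left out, the last holds). Time passes only in rows, so rows that repeat a pose let the fingers close. It gives the time, the measured TCP pose, the force, the opening and the grip force at its end, in the units of the state.
- observe(): the state, without advancing time (a new reading comes with each control period).
- camera(name): name is "side" or "top" or "wrist"; returns the picture (480x640x3 uint8, red, green, blue); there is no depth.
- get_calibration(name): a dict with "fx", "fy", "cx", "cy" (pixels), "extrinsics" (4x4, takes a point from world to camera coordinates); the wrist camera has in their place "mount" (4x4, takes a point from camera to tool coordinates, whose origin is the TCP and whose axes are the flange's). Camera axes: x right, y up, looking along -z (the intrinsics and any distortion apply to the point x, -y, -z); pixel columns grow to the right and rows downward; lengths in mm; the calibration is good to about 2 mm. A picture is of the moment at which its call begins: read the wrist's pose just before it. get_calibration takes no time and is no camera call.
- job_done(): hands the job in; it is judged then, once.
Trained networks look in the newest picture that a camera, given by its name, has taken for a name from the list of things; names that differ only in an ending like _2 or _b are one class to them, and where a whole thing is asked for, a point or a joint stands for the part that bears it (a point fixed in the world has none). Each returns a list of dicts, best first, with "confidence" (0 to 1); they miss things now and then, are a little off and sometimes report something else, mostly with a low value. They report only what shows in the picture. A call takes as long as a camera call. They do not tell look-alikes from the thing itself.
- spot_in(camera, query): "at" ([column, row] in pixels, amid what is visible of it).
- pinpoint(camera, query): "at" ([column, row] in pixels: a listed point, or the origin of a listed thing).
The state is a dict: "t": time; "q": joint angles; "joint_velocities": joint speeds; "tau": joint torques, N m; "position": TCP position; "tool_rot": TCP orientation; "wrist_force": force on the tool from outside, world axes, zero at the start; "wrist_torque": the same for the moment, N m; "grip_width": opening from 0.0 (shut) to 1.0 (fully open); "finger_force": force on a finger pad.
Only numpy, scipy, OpenCV 4.12 (cv2) and the standard library are available. Lean on these libraries where they do the work, as an engineer would, in place of code of your own. Each camera call takes 0.05 s, during which the arm holds its last target. There are 200 camera calls.

## Working session

There is one attempt and no reset: what is moved stays moved. The work goes in short steps, Python scripts to look and compute and a shell command to move; the robot and the scene stay as the last step left them, time stands still between calls to the robot, and variables do not carry over. Pictures are saved under pics/ and viewed, at most 10 in all, crops included, and the job is handed in when it is done.

```bash
ls; mkdir -p pics; cat > h.py <<'E'
from plant import *
import numpy as np, cv2
from scipy.spatial.transform import Rotation as R
def cal(n):
    c=get_calibration(n)
    if 'extrinsics' in c: E=np.array(c['extrinsics'])
    else:
        s=observe(); T=np.eye(4); T[:3,:3]=R.from_rotvec(s['tool_rot']).as_matrix(); T[:3,3]=s['position']
        E=np.linalg.inv(T@np.array(c['mount']))
    return c,E
def ray(n,px):
    c,E=cal(n); d=np.array([(px[0]-c['cx'])/c['fx'],-(px[1]-c['cy'])/c['fy'],-1])
    M=np.linalg.inv(E); return M[:3,3], M[:3,:3]@d
def onz(n,px,z):
    o,d=ray(n,px); return o+d*(z-o[2])/d[2]
def tri(obs):
    A=np.zeros((3,3));b=np.zeros(3)
    for n,px in obs:
        o,d=ray(n,px); d=d/np.linalg.norm(d); P=np.eye(3)-np.outer(d,d); A+=P;b+=P@o
    x=np.linalg.solve(A,b)
    res=[]
    for n,px in obs:
        o,d=ray(n,px); d=d/np.linalg.norm(d); res.append(round(float(np.linalg.norm(np.cross(x-o,d))),1))
    return x,res
def proj(n,X):
    c,E=cal(n); p=E[:3,:3]@np.array(X)+E[:3,3]; return [c['cx']+c['fx']*p[0]/-p[2], c['cy']-c['fy']*p[1]/-p[2]]
def save(n,f):
    im=camera(n); cv2.imwrite('pics/'+f,im[:,:,::-1]); return im
E
python3 - <<'E'
from h import *
np.set_printoptions(precision=1,suppress=True)
a=save('side','s0.png');b=save('top','t0.png')
cv2.imwrite('pics/both.png',cv2.resize(np.vstack([a,b])[:,:,::-1],None,fx=.62,fy=.62))
print(get_calibration('top').keys(), get_calibration('wrist'))
s=observe(); print(R.from_rotvec(s['tool_rot']).as_matrix(), s['t'],s['wrist_force'])
for q in ['reader','lane','hood','lip','buffer','tote','tote_heel','nest_front','nest_rear','cup_bench','cup_rear','cotton_jar']:
    for n in ('side','top'):
        print(q,n,[(np.round(d['at']),round(d['confidence'],2)) for d in pinpoint(n,q)[:3]])
E
```

```text
pics
dict_keys(['fx', 'fy', 'cx', 'cy', 'extrinsics']) {'fx': 404.6716334778396, 'fy': 404.6716334778396, 'cx': 318.73569041050615, 'cy': 244.69318508126767, 'mount': array([[   0. ,    1. ,    0.3,   79.7],
       [   1. ,   -0. ,   -0. ,   -0. ],
       [  -0. ,    0.3,   -1. , -179.9],
       [   0. ,    0. ,    0. ,    1. ]])}
[[-0.9  0.4 -0. ]
 [ 0.4  0.9 -0. ]
 [-0.  -0.  -1. ]] 0.1 [-0.  -0.7 -0. ]
reader side [(array([328., 245.]), 0.79)]
reader top [(array([282., 201.]), 0.74)]
lane side [(array([327., 248.]), 0.76), (array([376., 276.]), 0.27)]
lane top [(array([282., 202.]), 0.97)]
hood side [(array([273., 160.]), 0.75)]
hood top [(array([186., 203.]), 0.78), (array([349., 188.]), 0.41), (array([430., 240.]), 0.16)]
lip side [(array([296., 217.]), 0.81)]
lip top [(array([237., 204.]), 0.93)]
buffer side [(array([263., 178.]), 0.94), (array([270., 160.]), 0.31)]
buffer top [(array([173., 212.]), 0.94), (array([281., 201.]), 0.44)]
tote side [(array([372., 277.]), 0.89), (array([327., 244.]), 0.69)]
tote top [(array([349., 192.]), 0.92), (array([364., 188.]), 0.36)]
tote_heel side [(array([397., 292.]), 0.71), (array([373., 277.]), 0.24)]
tote_heel top [(array([373., 188.]), 0.91)]
nest_front side [(array([364., 269.]), 0.68)]
nest_front top [(array([329., 193.]), 0.71), (array([301., 256.]), 0.59)]
nest_rear side [(array([386., 283.]), 0.62)]
nest_rear top [(array([359., 186.]), 0.71)]
cup_bench side [(array([348., 414.]), 0.75), (array([322., 373.]), 0.66), (array([299., 287.]), 0.57)]
cup_bench top [(array([394., 306.]), 0.66), (array([303., 257.]), 0.6), (array([438., 307.]), 0.58)]
cup_rear side [(array([389., 284.]), 0.78)]
cup_rear top [(array([360., 192.]), 0.62)]
cotton_jar side [(array([397., 364.]), 0.79)]
cotton_jar top [(array([431., 241.]), 0.94), (array([302., 257.]), 0.4)]
```

View pics/both.png

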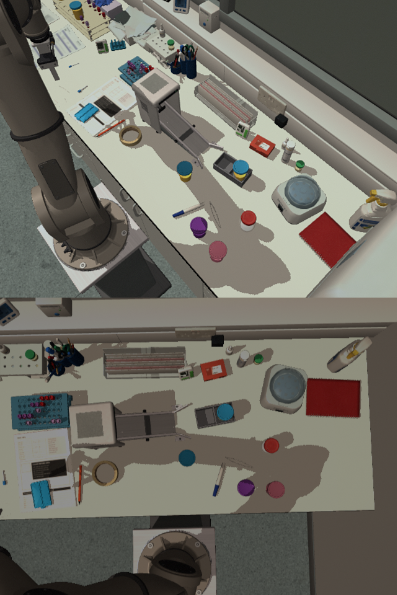

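```bash
python3 - <<'E'
from h import *
np.set_printoptions(precision=1,suppress=True)
P={'reader':[(328,246),(282,201)],'lip':[(296,217),(237,204)],'hood':[(273,160),(186,203)],'buffer':[(263,178),(173,212)],'tote':[(372,277),(349,192)],'heel':[(397,292),(373,188)],'nf':[(364,269),(329,193)],'nr':[(387,283),(359,188)],'jar':[(397,364),(431,241)],
'A':[(348,414),(394,306)],'B':[(299,287),(303,257)],'C':[(322,373),(394,306)],'D':[(348,414),(438,307)]}
for k,(a,b) in P.items(): print(k,*tri([('side',a),('top',b)]),onz('side',a,0),onz('top',b,0))
s=observe();print(s['position'],s['q'])
E
```

```text
reader [564.9 -12.4 -12.9] [1.2, 1.2] [558.5 -17.8   0. ] [564.4 -13.6   0. ]
lip [552.2  97.6  21.3] [6.3, 6.3] [555.9 113.1   0. ] [559.8  96.5   0. ]
hood [546.2 182.9 188.4] [2.5, 2.5] [638.9 318.    0. ] [565.3 220.8   0. ]
buffer [539.6 235.1  73. ] [3.4, 3.4] [573.9 284.1   0. ] [544.  252.8   0. ]
tote [ 576.7 -174.2   17.1] [4.6, 4.6] [ 580.2 -165.6    0. ] [ 582.6 -178.1    0. ]
heel [ 593.2 -239.     2.9] [3.2, 3.2] [ 597.2 -239.9    0. ] [ 591.  -237.2    0. ]
nf [ 583.6 -130.3   -8.3] [1.6, 1.6] [ 581.3 -134.3    0. ] [ 581.3 -129.     0. ]
nr [ 593.2 -204.     3.4] [2.3, 2.3] [ 596.7 -204.2    0. ] [ 591.8 -202.9    0. ]
jar [ 458.  -375.     1.1] [0.7, 0.7] [ 459.  -375.3    0. ] [ 457.4 -374.8    0. ]
A [ 312.1 -326.6 -206.9] [29.9, 29.9] [ 290.7 -384.4    0. ] [ 302.1 -279.1    0. ]
B [423.8 -59.7  -6.7] [3.2, 3.2] [419.1 -60.9   0. ] [426.3 -61.6   0. ]
C [ 304.7 -277.3   20.6] [1.6, 1.6] [ 310.7 -272.7    0. ] [ 302.1 -279.1    0. ]
D [ 294.2 -385.1   -4.9] [2.9, 2.9] [ 290.7 -384.4    0. ] [ 296.9 -385.8    0. ]
[276.4 615.8 205.5] [-1.3  0.4  0.1  1.6 -0.   1.1 -0.1]
```

The cup with the blue lid stands at side (299,287) / top (303,257), about (424,-61). The purple and pink look-alikes are in front of it to the right, and the red-lidded jar is at (458,-375). The tote stands before the ramp mouth and points towards +y.

```bash
cat >> h.py <<'E'
def pose(yaw=5,pitch=0):
    # tool y across lane (yaw deg), x along lane, z down; pitch>0 leans body back (towards the mouth)
    y=np.deg2rad(yaw); Y=np.array([np.cos(y),np.sin(y),0]);Z=np.array([0,0,-1.]);X=np.cross(Y,Z)
    return np.column_stack([X,Y,Z])@R.from_euler('y',pitch,degrees=True).as_matrix()
def delta(p,M=None):
    s=observe(); M0=R.from_rotvec(s['tool_rot']).as_matrix()
    print('delta',np.round(M0.T@(np.array(p)-s['position']),1), 'turn',np.round(np.rad2deg(R.from_matrix(M0.T@(M if M is not None else M0)).as_rotvec()),2))
E
python3 - <<'E'
from h import *
delta([276,616,320]); delta([400,250,320],pose());delta([440,-61,260],pose());delta([424,-61,180],pose())
print(pose(5,10))
E
```

```text
delta [   0.4    0.  -114.5] turn [0. 0. 0.]
delta [-262.6 -283.1 -114.5] turn [-0.   -0.   60.83]
delta [-426.4 -550.5  -54.5] turn [-0.   -0.   60.83]
delta [-411.8 -557.    25.5] turn [-0.   -0.   60.83]
[[-0.08583165  0.9961947  -0.01513444]
 [ 0.98106026  0.08715574  0.17298739]
 [ 0.17364818  0.         -0.98480775]]
```

```bash
python3 -m creep '[[0,0,-40,0,0,0],[-15,-15,-75,0,0,7],[-40,-45,-110,0,0,14],[-65,-75,-114,0,0,21],[-90,-105,-114,0,0,28],[-115,-135,-114,0,0,35],[-145,-165,-114,0,0,42],[-175,-195,-114,0,0,49],[-205,-225,-114,0,0,56],[-235,-255,-114,0,0,60.8],[-262,-283,-114,0,0,60.8],[-262,-283,-114,0,0,60.8]]' 1
python3 - <<'E'
from h import *
delta([450,-61,260],pose())
E
```

```text
t: 2.3
position: [402.1, 243.4, 320.1]
tool_rot: [2.132, 2.308, 0.002]
wrist_force: [0.2, 0.6, 0.1]
grip_width: 1.002
finger_force: 0.0
delta [-307.2   23.6   60. ] turn [ 0.05 -0.04 -0.46]
```

```bash
python3 -m creep '[[-35,3,0,0,0,0],[-75,6,5,0,0,0],[-115,9,15,0,0,0],[-155,12,25,0,0,-0.5],[-195,15,35,0,0,-0.5],[-235,18,45,0,0,-0.5],[-275,21,55,0,0,-0.5],[-307,23,60,0,0,-0.5],[-307,23,60,0,0,-0.5]]'
python3 - <<'E'
from h import *
np.set_printoptions(precision=1,suppress=True)
im=save('wrist','w1.png')
for q in ['cup_bench','tote','tote_heel','nest_front','cup_rear','lane']:
  for d in pinpoint('wrist',q)[:2]: print(q,np.round(d['at']),round(d['confidence'],2),onz('wrist',d['at'],0))
# blue lid centre
hsv=cv2.cvtColor(im,cv2.COLOR_RGB2HSV); m=cv2.inRange(hsv,(85,90,50),(115,255,255))
n,l,st,ce=cv2.connectedComponentsWithStats(m)
for i in range(1,n):
  if st[i,4]>800: print(st[i],ce[i],onz('wrist',ce[i],84),onz('wrist',ce[i],88))
E
```

```text
t: 3.05
position: [449.0, -59.2, 259.0]
tool_rot: [2.119, 2.319, -0.001]
wrist_force: [-0.9, 0.1, -0.4]
grip_width: 1.002
finger_force: 0.0
cup_bench [188. 368.] 0.86 [ 307.6 -272.6    0. ]
cup_bench [180. 442.] 0.82 [ 298.3 -384.2    0. ]
tote [425. 307.] 0.77 [ 586.8 -162.3    0. ]
tote_heel [426. 360.] 0.9 [ 600.6 -231.7    0. ]
tote_heel [426. 336.] 0.73 [ 595.2 -199.9    0. ]
nest_front [422. 279.] 0.91 [ 578.1 -127.5    0. ]
nest_front [426. 359.] 0.3 [ 600.2 -230.3    0. ]
cup_rear [424. 336.] 0.75 [ 592.  -199.4    0. ]
lane [426. 170.] 0.92 [560.6  -3.6   0. ]
[ 253  182   70   70 3807] [287.5 216.4] [421.8 -50.5  84. ] [422.  -49.6  88. ]
[ 412  349   46   51 1436] [431.4 378.2] [ 579.1 -202.2   84. ] [ 577.6 -199.6   88. ]
```

View pics/w1.png

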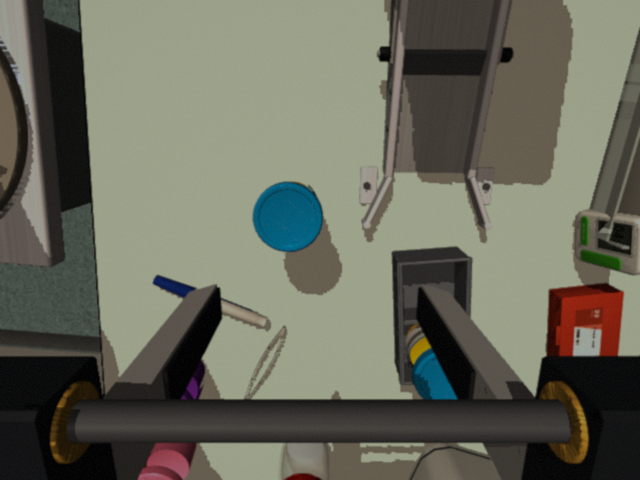

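The wrist image shows the blue lid at (288,216), the lane mouth at (426,175) and the tote at about (430,310), in line with the lane. The wrist estimate of the cup differs from the top one by about 10 mm in y, so I check the lid in all three cameras.

```bash
python3 - <<'E'
from h import *
np.set_printoptions(precision=1,suppress=True)
print(observe()['position'])
for cam in ['wrist','top','side']:
  im=save(cam,'c_%s.png'%cam)
  hsv=cv2.cvtColor(im,cv2.COLOR_RGB2HSV); m=cv2.inRange(hsv,(90,120,50),(112,255,255))
  n,l,st,ce=cv2.connectedComponentsWithStats(m)
  for i in range(1,n):
    if 60<st[i,4]<6000:
      c=st[i,:2]+(st[i,2:4]-1)/2; X=onz(cam,c,80)
      if abs(X[1]+100)<150 and X[0]>380: print(cam,st[i],ce[i],onz(cam,ce[i],80),onz(cam,c,80))
E
```

```text
[449.4 -52.5 259.6]
wrist [ 253  190   68   68 3696] [286.5 223.5] [421.2 -58.   80. ] [421.1 -58.1  80. ]
wrist [ 409  353   49   47 1481] [430.2 380.4] [ 579.9 -207.5   80. ] [ 581.8 -202.1   80. ]
top [350 171  27  27 583] [362.9 184.1] [ 590.3 -205.4   80. ] [ 590.6 -205.7   80. ]
side [376 258  25  23 465] [387.8 269.3] [ 589.4 -204.5   80. ] [ 590.4 -204.1   80. ]
side [285 260  25  23 456] [297.2 271.1] [419.6 -58.9  80. ] [419.3 -58.3  80. ]
```

```bash
python3 - <<'E'
from h import *
delta([421,-58.3,130],pose());delta([421,-58.3,59],pose())
E
```

```text
delta [ -2.6 -28.8 129.6] turn [ 0.01 -0.    0.59]
delta [ -2.6 -28.8 200.6] turn [ 0.01 -0.    0.59]
```

```bash
python3 -m creep '[[0,-10,25,0,0,0],[-2.6,-20,60,0,0,0.6],[-2.6,-28.8,95,0,0,0.6],[-2.6,-28.8,125,0,0,0.6],[-2.6,-28.8,130,0,0,0.6],[-2.6,-28.8,130,0,0,0.6],[-2.6,-28.8,130,0,0,0.6]]'
python3 - <<'E'
from h import *
np.set_printoptions(precision=1,suppress=True)
print(observe()['position'])
im=save('wrist','w2.png')
hsv=cv2.cvtColor(im,cv2.COLOR_RGB2HSV); m=cv2.inRange(hsv,(90,120,50),(112,255,255))
n,l,st,ce=cv2.connectedComponentsWithStats(m)
for i in range(1,n):
    if st[i,4]>600:
      c=st[i,:2]+(st[i,2:4]-1)/2; print(st[i],onz('wrist',ce[i],84),onz('wrist',c,84))
delta([421,-58.3,59],pose())
E
```

```text
t: 4.13
position: [421.7, -58.9, 130.6]
tool_rot: [2.124, 2.314, -0.0]
wrist_force: [0.9, -0.2, 0.7]
grip_width: 0.999
finger_force: 0.0
[421.7 -58.9 130.6]
[ 265  214  105  103 8461] [421.5 -56.2  84. ] [421.5 -56.2  84. ]
delta [ 0.6 -1.2 71.9] turn [ 0.1  0.  -0.1]
```

```bash
python3 -m creep '[[1,0,25,0,0,0],[1.7,-0.5,50,0,0,0],[1.7,-0.5,66,0,0,0],[1.7,-0.5,71,0,0,0],[1.7,-0.5,71,0,0,0]]' && python3 -m creep '[[0,0,0,0,0,0],[0,0,0,0,0,0],[0,0,0,0,0,0],[0,0,0,0,0,0],[0,0,0,0,0,0],[0,0,0,0,0,0],[0,0,0,0,0,0]]' 0.4 15
```

```text
t: 4.6
position: [420.7, -57.1, 58.9]
tool_rot: [-2.124, -2.315, -0.0]
wrist_force: [-0.2, -0.5, 0.0]
grip_width: 1.002
finger_force: 0.0
t: 5.18
position: [420.7, -57.0, 58.9]
tool_rot: [2.124, 2.315, 0.001]
wrist_force: [-2.0, 1.6, 11.0]
grip_width: 0.672
finger_force: 15.0
```

```bash
python3 -m creep '[[0,0,-3,0,0,0],[0,0,-15,0,0,0],[0,0,-40,0,0,0],[0,0,-70,0,0,0],[0,0,-95,0,0,0],[0,0,-110,0,0,0],[0,0,-110,0,0,0],[0,0,-110,0,0,0]]'
python3 - <<'E'
from h import *
np.set_printoptions(precision=1,suppress=True)
W=save('wrist','w3.png'); T=save('top','t3.png');S=save('side','s3.png')
for q in ['nest_front','nest_rear','tote','tote_heel','lane','lip','hood','buffer']:
  P={}
  for n in ['wrist','top','side']:
    d=pinpoint(n,q)
    if d: P[n]=d[0]['at']; print(q,n,round(d[0]['confidence'],2),np.round(P[n]),onz(n,P[n],4 if 'nest' in q else 0))
  if len(P)>1: print('  tri',*tri(list(P.items())))
t=cv2.resize(T[120:300,130:430],None,fx=2,fy=2); s=cv2.resize(S[140:340,220:420],None,fx=1.2,fy=1.2)
c=np.zeros((600,640,3),np.uint8); c[:360,:600]=t; c[360:600,:240]=s; w=cv2.resize(W[:400,320:],None,fx=.6,fy=.6); c[360:600,250:250+w.shape[1]]=w
cv2.imwrite('pics/m3.png',c[:,:,::-1]); delta([582,-131,200],pose())
E
```

```text
t: 5.85
position: [420.6, -56.7, 168.8]
tool_rot: [2.123, 2.316, 0.003]
wrist_force: [-0.1, 0.8, -1.2]
grip_width: 0.674
finger_force: 15.0
nest_front wrist 0.78 [475. 320.] [ 572.9 -135.2    4. ]
nest_front top 0.79 [332. 193.] [ 579.9 -136.9    4. ]
nest_front side 0.67 [361. 267.] [ 578.7 -125.3    4. ]
  tri [ 574.5 -132.7   12.5] [4.7, 5.8, 3.9]
nest_rear top 0.91 [364. 186.] [ 596.7 -215.     4. ]
nest_rear side 0.62 [383. 281.] [ 592.  -193.8    4. ]
  tri [ 586.3 -207.5   32.2] [8.0, 8.0]
tote wrist 0.92 [476. 351.] [ 582.7 -170.1   -0. ]
tote top 0.85 [346. 195.] [ 576.1 -171.5    0. ]
tote side 0.92 [372. 273.] [ 587.8 -155.9    0. ]
  tri [ 576.3 -165.    17.1] [4.0, 5.9, 4.2]
tote_heel top 0.58 [374. 188.] [ 591.2 -240.4    0. ]
tote_heel side 0.97 [396. 294.] [ 593.2 -242.1    0. ]
  tri [ 592.2 -241.3   -0.3] [1.3, 1.3]
lane wrist 0.84 [486. 194.] [562.9 -18.4   0. ]
lane top 0.91 [287. 200.] [565.9 -25.1   0. ]
lane side 0.6 [327. 250.] [548.6 -26.4  -0. ]
  tri [564.  -21.  -15.4] [5.1, 5.1, 8.9]
lip wrist 0.55 [515.  39.] [561.1 103.1   0. ]
lip top 0.62 [235. 203.] [561.8 100.6   0. ]
lip side 0.85 [295. 215.] [558.  121.3   0. ]
  tri [551.9 100.1  26.7] [3.5, 7.4, 7.7]
hood top 0.73 [186. 204.] [563.6 220.8   0. ]
buffer top 0.64 [173. 210.] [549.6 252.    0. ]
buffer side 0.84 [262. 175.] [578.5 295.6   0. ]
  tri [540.5 233.3  87.8] [0.2, 0.2]
delta [-87.5 154.8 -31.5] turn [-0.   0.  -0.1]
```

View pics/m3.png

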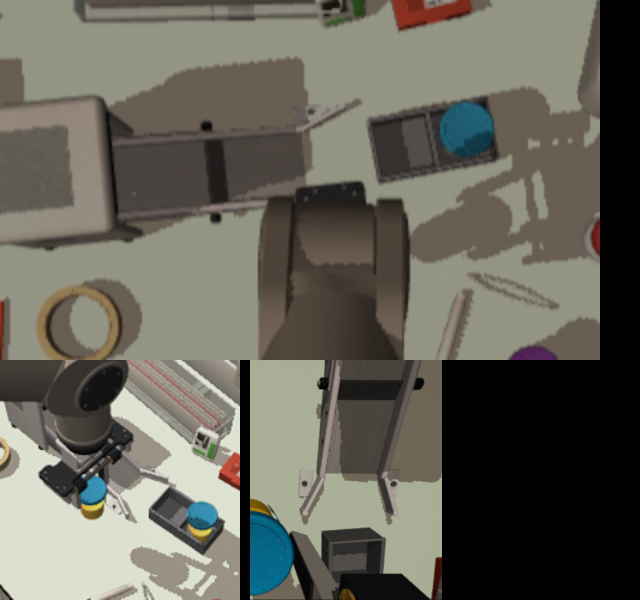

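The tote's rim shows clearly in the top crop (scale 2, offset 130,120), with corners at (379,181), (369,119), (488,96) and (498,158). The lane edges and the mouth at x≈303 are also visible.

```bash
python3 - <<'E'
from h import *
np.set_printoptions(precision=1,suppress=True)
f=lambda u,v:(130+u/2,120+v/2)
C=np.array([onz('top',f(*p),44) for p in [(379,181),(369,119),(488,96),(498,158)]])
print(C,C.mean(0)); d=(C[0]+C[1]-C[2]-C[3])[:2];L=np.linalg.norm(d)/2;d/=np.linalg.norm(d);print('len',L,'yaw',np.degrees(np.arctan2(d[1],d[0])))
print('wid',np.linalg.norm(C[0]-C[1]))
c=C.mean(0)[:2];print('nf',c+36*d,'nr',c-36*d,'cup_rear', (590.4,-205))
# lip screws line gives lane across direction; lane rails
a=onz('top',f(206,126),30);b=onz('top',f(216,217),30);print('screws',a,b,'lane dir deg',np.degrees(np.arctan2(*( (b-a)[:2][::-1])))+180)
for p in [(303,129),(303,135),(303,202),(303,208),(114,137),(120,215)]: print(onz('top',f(*p),16 if p[0]>200 else 56))
# refine rim by dark mask
im=cv2.imread('pics/t3.png'); g=cv2.cvtColor(im,cv2.COLOR_BGR2HSV)
E
```

```text
[[ 534.7 -103.8   44. ]
 [ 609.1  -93.8   44. ]
 [ 633.2 -236.4   44. ]
 [ 558.6 -246.    44. ]] [ 583.9 -170.    44. ]
len 144.43477077675666 yaw 99.59419146597445
wid 75.0431037651751
nf [ 577.9 -134.5] nr [ 589.9 -205.5] cup_rear (590.4, -205)
screws [607.4 101.8  30. ] [497.6  91.8  30. ] lane dir deg 5.219896521818583
[602.9 -13.9  16. ]
[595.5 -13.7  16. ]
[514.2 -11.9  16. ]
[506.9 -11.8  16. ]
[593.3 207.2  56. ]
[501.  201.3  56. ]
```

```bash
python3 - <<'E'
from h import *
delta([578,-134.5,150],pose(9.4))
E
```

```text
delta [-90.6 150.5  18.5] turn [-0.    0.   -4.47]
```

```bash
python3 -m creep '[[-10,16,0,0,0,-1],[-27,45,0,0,0,-2],[-45,75,0,0,0,-3],[-63,105,5,0,0,-4],[-80,133,12,0,0,-4.5],[-90.6,150.5,18.5,0,0,-4.5],[-90.6,150.5,18.5,0,0,-4.5],[-90.6,150.5,18.5,0,0,-4.5],[-90.6,150.5,18.5,0,0,-4.5]]'
python3 - <<'E'
from h import *
np.set_printoptions(precision=1,suppress=True)
s=observe();print(s['position'])
for cam in ['top','side']:
  im=save(cam,'d_%s.png'%cam)
  hsv=cv2.cvtColor(im,cv2.COLOR_RGB2HSV); m=cv2.inRange(hsv,(90,120,50),(112,255,255))
  n,l,st,ce=cv2.connectedComponentsWithStats(m)
  for i in range(1,n):
    if 60<st[i,4]<6000:
      c=st[i,:2]+(st[i,2:4]-1)/2; X=onz(cam,c,84)
      if 540<X[0]<660 and -300<X[1]<0: print(cam,st[i],'z84',X,'z171',onz(cam,c,171))
im=save('wrist','w4.png')
cv2.imwrite('pics/m4.png',np.hstack([im[150:,150:],cv2.resize(cv2.imread('pics/d_side.png')[:,:,::-1][210:320,320:430],(300,330))])[:,:,::-1])if 0 else None
c=np.zeros((330,790,3),np.uint8);c[:,:490]=im[150:,150:];c[:300,490:]=cv2.resize(cv2.imread('pics/d_side.png')[210:310,320:420],(300,300))[:,:,::-1]
cv2.imwrite('pics/m4.png',c[:,:,::-1])
E
```

```text
t: 7.95
position: [577.3, -134.5, 149.8]
tool_rot: [-2.031, -2.396, 0.001]
wrist_force: [0.7, 0.5, -0.6]
grip_width: 0.678
finger_force: 15.0
[ 577.3 -134.5  149.8]
top [361 176  16  23 168] z84 [ 582.7 -217.9   84. ] z171 [ 571.3 -209.2  171. ]
side [362 225  18  22 249] z84 [ 625.3 -106.    84. ] z171 [ 581.5 -143.2  171. ]
side [376 259  25  22 462] z84 [ 587.6 -206.5   84. ] z171 [ 546.5 -236.5  171. ]
```

View pics/m4.png

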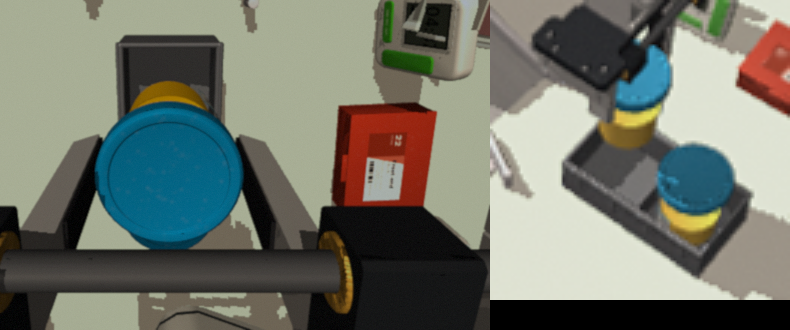

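The cup hangs upright over the front nest. The tote's front rim corners are at wrist pixels (267,190) and (372,190), so I check the tote's centre line against the TCP.

```bash
python3 - <<'E'
from h import *
np.set_printoptions(precision=1,suppress=True)
a=onz('wrist',(267,190),44);b=onz('wrist',(373,189),44);print(a,b,(a+b)/2)
M=R.from_rotvec(observe()['tool_rot']).as_matrix();p=np.array(observe()['position'])
print('tool-frame',M.T@(a-p),M.T@(b-p))
E
```

```text
[ 535.8 -101.8   44. ] [609.7 -88.8  44. ] [572.7 -95.3  44. ]
tool-frame [ 38.4 -36.1 106.5] [ 39.1  39.  106.5]
```

```bash
python3 -m creep '[[1,0.8,15,0,0,0],[1,0.8,35,0,0,0],[1,0.8,50,0,0,0],[1,0.8,60,0,0,0],[1,0.8,70,0,0,0],[1,0.8,78,0,0,0],[1,0.8,82,0,0,0],[1,0.8,83.5,0,0,0],[1,0.8,83.5,0,0,0]]'; python3 -m creep '[[0,0,1,0,0,0],[0,0,2,0,0,0],[0,0,2,0,0,0]]'
```

```text
t: 8.85
position: [578.7, -133.4, 66.5]
tool_rot: [2.031, 2.396, -0.0]
wrist_force: [-0.2, 0.6, -1.3]
grip_width: 0.672
finger_force: 15.0
t: 9.1
position: [578.8, -133.4, 64.7]
tool_rot: [2.031, 2.396, 0.0]
wrist_force: [-0.5, -0.2, -0.8]
grip_width: 0.671
finger_force: 15.0
```

```bash
python3 -m creep '[[0,0,0.5,0,0,0],[0,0,1,0,0,0],[0,0,1,0,0,0]]'; python3 -m creep '[[0,0,0.5,0,0,0],[0,0,1,0,0,0],[0,0,1,0,0,0]]'
```

```text
t: 9.35
position: [578.6, -133.4, 63.5]
tool_rot: [2.031, 2.397, -0.0]
wrist_force: [-0.5, -0.6, -0.8]
grip_width: 0.672
finger_force: 15.0
t: 9.6
position: [578.7, -133.5, 63.0]
tool_rot: [2.032, 2.396, 0.001]
wrist_force: [-3.9, 1.1, 8.5]
grip_width: 0.671
finger_force: 15.0
```

```bash
python3 -m creep '[[0,0,-0.3,0,0,0],[0,0,-0.3,0,0,0],[0,0,-0.3,0,0,0],[0,0,-0.3,0,0,0],[0,0,-0.3,0,0,0],[0,0,-0.3,0,0,0]]' 0.95 && python3 -m creep '[[0,0,-8,0,0,0],[0,0,-25,0,0,0],[0,0,-50,0,0,0],[0,0,-80,0,0,0],[0,0,-110,0,0,0],[0,0,-120,0,0,0],[0,0,-120,0,0,0]]'
python3 - <<'E'
from h import *
np.set_printoptions(precision=1,suppress=True)
W=save('wrist','w5.png');S=save('side','s5.png')
for cam,im in [('side',S),('wrist',W)]:
  hsv=cv2.cvtColor(im,cv2.COLOR_RGB2HSV); m=cv2.inRange(hsv,(90,120,50),(112,255,255))
  n,l,st,ce=cv2.connectedComponentsWithStats(m)
  for i in range(1,n):
    if 200<st[i,4]<9000:
      c=st[i,:2]+(st[i,2:4]-1)/2; X=onz(cam,c,84)
      if 540<X[0]<660 and -300<X[1]<0: print(cam,st[i],'z84',X)
c=np.zeros((480,790,3),np.uint8);c[:,:490]=W[:,100:590];c[:300,490:]=cv2.resize(S[210:310,320:420],(300,300))
cv2.imwrite('pics/m5.png',c[:,:,::-1])
E
```

```text
t: 10.1
position: [578.6, -133.4, 62.7]
tool_rot: [-2.031, -2.397, 0.0]
wrist_force: [-0.2, -0.4, 0.5]
grip_width: 0.95
finger_force: 0.0
t: 10.68
position: [579.9, -133.8, 185.8]
tool_rot: [2.029, 2.394, 0.005]
wrist_force: [-0.5, -1.2, -0.4]
grip_width: 0.949
finger_force: 0.0
side [353 243  25  22 439] z84 [ 577.4 -135.5   84. ]
side [376 258  25  23 467] z84 [ 588.6 -205.5   84. ]
wrist [ 273  202   88   85 5971] z84 [ 577.4 -132.4   84. ]
wrist [ 274  295   82   77 5041] z84 [ 587.4 -202.4   84. ]
```

View pics/m5.png

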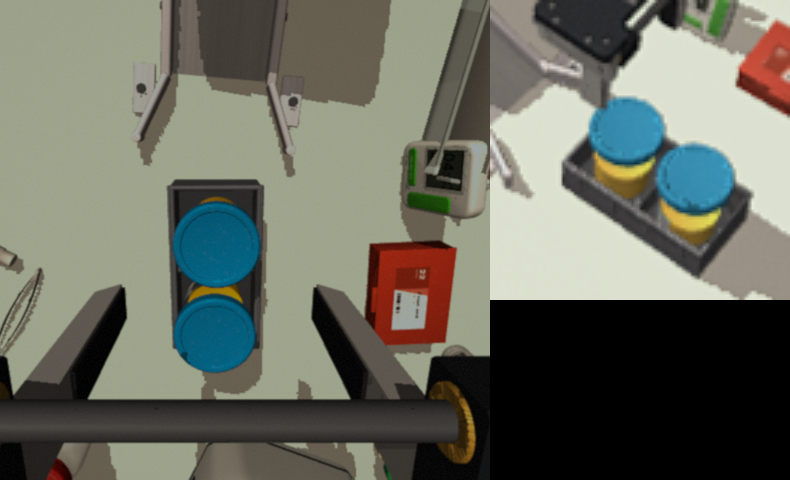

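Both cups stand upright in their nests, and the mouth's inner corners are at wrist pixels (265,78) and (375,82). Next I work out the pushing poses behind the tote, with the tool leaning back.

```bash
python3 - <<'E'
from h import *
np.set_printoptions(precision=1,suppress=True)
m=[onz('wrist',p,0) for p in [(267,76),(372,82)]];print('mouth',m,(m[0]+m[1])/2)
P=[onz('wrist',p,44) for p in [(268,182),(364,182)]];print('tote front rim',P,(P[0]+P[1])/2)
dt=np.array([-np.sin(np.radians(9.4)),np.cos(np.radians(9.4)),0]); h=np.array([583.9,-170,0])-73*dt;print(h)
delta(h-32*dt+[0,0,150],pose(9.4,20)); delta(h-32*dt+[0,0,26],pose(9.4,20))
E
```

```text
mouth [array([516.6, -19.3,   0. ]), array([603.8,  -9.5,   0. ])] [560.2 -14.4   0. ]
tote front rim [array([ 533.4, -100. ,   44. ]), array([607.6, -87.7,  44. ])] [570.5 -93.9  44. ]
[ 595.8 -242.     0. ]
delta [-142.3   -0.9   32.7] turn [ 0.  20.   0.1]
delta [-142.3   -0.9  156.7] turn [ 0.  20.   0.1]
```

```bash
python3 -m creep '[[-20,0,0,0,3,0],[-50,0,0,0,8,0],[-85,0,5,0,14,0],[-115,0,15,0,20,0],[-135,-1,35,0,20,0],[-144,-1,65,0,20,0],[-144,-1,95,0,20,0],[-144,-1,125,0,20,0],[-144,-1,150,0,20,0],[-144,-1,157,0,20,0],[-144,-1,157,0,20,0],[-144,-1,157,0,20,0]]' 0.32
python3 - <<'E'
from h import *
np.set_printoptions(precision=1,suppress=True)
save('wrist','w6.png')
s=observe();print(s['position'],s['wrist_force'],s['q'])
delta([595.8,-242,26]); M=R.from_rotvec(s['tool_rot']).as_matrix(); print(M)
E
```

```text
t: 11.78
position: [601.1, -275.7, 25.9]
tool_rot: [-1.848, -2.179, -0.325]
wrist_force: [-0.7, 0.1, 0.3]
grip_width: 0.32
finger_force: 0.0
[ 601.6 -275.9   26.9] [-0.2 -0.5  1. ] [ 0.1  0.8  0.6  1.6 -0.7  1.2  1.2]
delta [32.1 -0.2 12.6] turn [0. 0. 0.]
[[-0.2  1.  -0.1]
 [ 0.9  0.2  0.3]
 [ 0.3  0.  -0.9]]
```

View pics/w6.png

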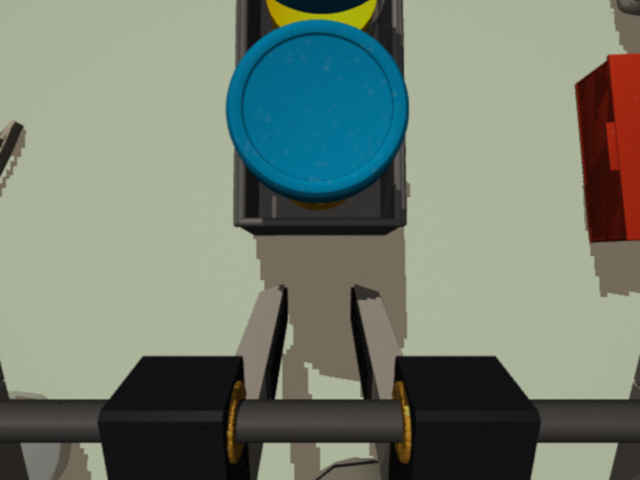

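```bash
python3 -m creep '[[8,0,3,0,0,0],[16,0,6,0,0,0],[21,0,7.6,0,0,0],[24,0,8.7,0,0,0],[27,0,9.8,0,0,0],[30,0,10.9,0,0,0]]'; python3 -m creep '[[4,0,1.5,0,0,0],[9,-0.5,3.3,0,0,0],[15,-1,5.5,-0.3,0,0.8],[21,-1.5,7.6,-0.5,0,1.4],[27,-2,9.8,-0.7,0,2],[33,-2.5,12,-0.9,0,2.5],[39,-3,14.2,-1.1,0,3],[45,-4,16.4,-1.3,0,3.5],[51,-5,18.6,-1.4,0,3.9],[51,-5,18.6,-1.4,0,3.9]]'
python3 - <<'E'
from h import *
np.set_printoptions(precision=1,suppress=True)
s=observe();print(s['position'],s['wrist_force']); W=save('wrist','w7.png');T=save('top','t7.png')
for cam,im in [('top',T),('wrist',W)]:
  hsv=cv2.cvtColor(im,cv2.COLOR_RGB2HSV); m=cv2.inRange(hsv,(90,120,50),(112,255,255))
  n,l,st,ce=cv2.connectedComponentsWithStats(m)
  for i in range(1,n):
    if 200<st[i,4]:
      c=st[i,:2]+(st[i,2:4]-1)/2; X=onz(cam,c,84)
      if 520<X[0]<660 and -300<X[1]<100: print(cam,st[i],'z84',X)
cv2.imwrite('pics/m7.png',cv2.resize(T[130:280,200:400],(800,600))[:,:,::-1])
E
```

```text
t: 12.33
position: [596.4, -244.9, 26.5]
tool_rot: [-1.849, -2.181, -0.325]
wrist_force: [1.7, -5.8, 3.8]
grip_width: 0.316
finger_force: 3.1
t: 13.17
position: [582.3, -191.1, 26.3]
tool_rot: [-1.93, -2.117, -0.34]
wrist_force: [0.0, -2.3, 1.5]
grip_width: 0.318
finger_force: 1.3
[ 582.3 -191.1   26.3] [ 0.  -2.3  1.5]
top [325 177  27  26 525] z84 [ 578.6 -147.1   84. ]
top [294 180  27  27 588] z84 [572.2 -75.1  84. ]
wrist [ 233    0  176   70 9277] z84 [574.2 -93.   84. ]
wrist [  224    94   184   183 26597] z84 [ 577.5 -147.3   84. ]
```

View pics/m7.png

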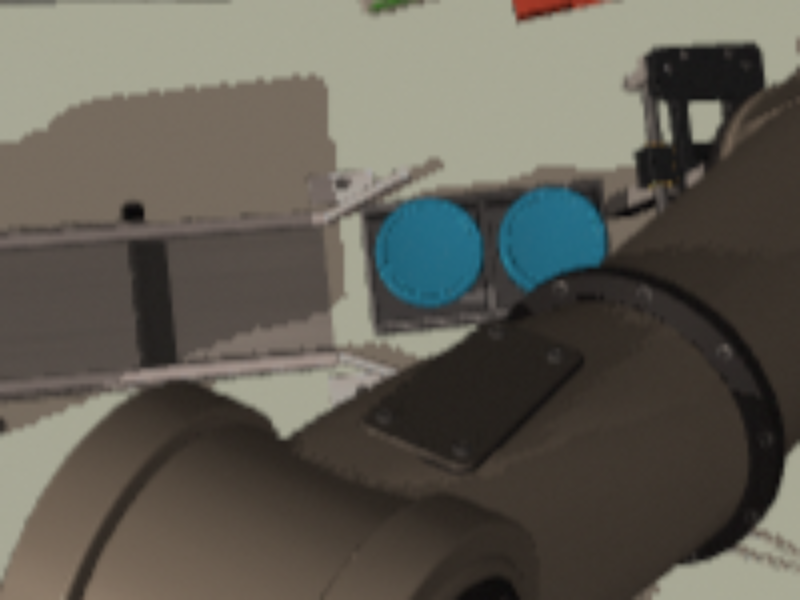

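Both cups are upright and the tote is now parallel to the lane, about 5 mm to the far side, with its front just inside the lead-in plates. I push on, drifting slightly towards the lane's middle.

```bash
python3 -m creep '[[4,-0.5,1.5,0,0,0],[9,-1,3.3,0,0,0],[14,-1.5,5.1,0,0,0],[19,-2,6.9,0,0,0],[24,-2.5,8.7,0,0,0],[28,-3,10.2,0,0,0]]'; python3 -m creep '[[4,-0.5,1.5,0,0,0],[9,-1,3.3,0,0,0],[14,-1.5,5.1,0,0,0],[19,-2,6.9,0,0,0],[24,-2,8.7,0,0,0],[28,-2,10.2,0,0,0],[32,-2,11.6,0,0,0]]'
```

```text
t: 13.77
position: [576.6, -162.6, 25.9]
tool_rot: [-1.931, -2.117, -0.339]
wrist_force: [1.3, -5.0, 2.9]
grip_width: 0.32
finger_force: 2.5
t: 14.35
position: [571.4, -128.2, 25.8]
tool_rot: [-1.93, -2.116, -0.34]
wrist_force: [-0.5, -4.8, 1.8]
grip_width: 0.319
finger_force: 2.3
```

```bash
python3 -m creep '[[4,0,1.5,0,0,0],[10,0,3.6,0,0,0],[16,0,5.8,0,0,0],[22,0,8,0,0,0],[28,0,10.2,0,0,0],[34,0,12.4,0,0,0],[39,0,14.2,0,0,0]]'; python3 -m creep '[[4,0,1.5,0,0,0],[10,0,3.6,0,0,0],[16,0,5.8,0,0,0],[22,0,8,0,0,0],[28,0,10.2,0,0,0],[34,0,12.4,0,0,0],[38,0,13.8,0,0,0]]'
python3 - <<'E'
from h import *
np.set_printoptions(precision=1,suppress=True)
T=save('top','t8.png');S=save('side','s8.png')
c=np.zeros((400,800,3),np.uint8);c[:,:400]=cv2.resize(T[140:260,180:300],(400,400));c[:,400:]=cv2.resize(S[150:290,240:380],(400,400))
cv2.imwrite('pics/m8.png',c[:,:,::-1])
E
```

```text
t: 14.93
position: [567.3, -85.9, 25.7]
tool_rot: [-1.929, -2.116, -0.34]
wrist_force: [-0.4, -2.9, 0.9]
grip_width: 0.319
finger_force: 1.7
t: 15.52
position: [563.5, -45.3, 25.7]
tool_rot: [-1.928, -2.116, -0.34]
wrist_force: [0.1, -1.0, -2.5]
grip_width: 0.321
finger_force: 1.2
```

View pics/m8.png

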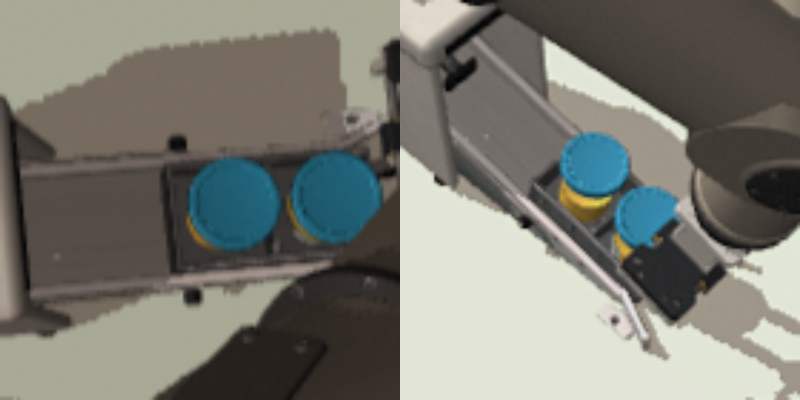

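The tote is in the lane with its front at the lip and both cups upright. I push the heel to the mouth, then continue along the slope.

```bash
python3 -m creep '[[4,0,1.5,0,0,0],[9,0,3.3,0,0,0],[14,0,5.1,0,0,0],[19,0,6.9,0,0,0],[23,0,8.2,0,0,0],[28,0,8.9,0,0,0],[32,0,9.5,0,0,0]]'; python3 -m creep '[[4,0,0.6,0,0,0],[9,0,1.3,0,0,0],[14,0,2,0,0,0],[19,0,2.7,0,0,0],[24,0,3.4,0,0,0],[29,0,4.1,0,0,0]]'; python3 -c "
from h import *
s=observe();p=np.array(s['position']);d=np.array([-.0906,.996,0]);v=p-[561,-13,0];print('fwd',v@d,'z',p[2],'s~',(v@d+7.6)/np.cos(.2094),'lat',v@[.996,.0906,0])"
```

```text
t: 16.2
position: [560.6, -13.0, 27.9]
tool_rot: [-1.929, -2.116, -0.34]
wrist_force: [0.1, -3.7, 1.1]
grip_width: 0.321
finger_force: 1.8
t: 16.7
position: [558.0, 15.5, 34.0]
tool_rot: [-1.93, -2.116, -0.34]
wrist_force: [0.3, -4.6, 0.2]
grip_width: 0.318
finger_force: 2.0
fwd 28.638028428455048 z 34.00003430265984 s~ 37.0472964400531 lat -0.4176010362793668
```

```bash
python3 -m creep '[[4,0,0.6,0,0,0],[9,0,1.3,0,0,0],[14,0,2,0,0,0],[19,0,2.7,0,0,0],[24,0,3.4,0,0,0],[28,0,3.9,0,0,0]]'; python3 -m creep '[[4,0,0.6,0,0,0],[9,0,1.3,0,0,0],[13,0,1.9,0,0,0],[16,0,2.3,0,0,0],[19,0,2.7,0,0,0]]';  python3 -c "
from h import *
s=observe();p=np.array(s['position']);d=np.array([-.0906,.996,0]);v=p-[561,-13,0];print('fwd',v@d,'z',p[2],'s~',(v@d+7.6)/np.cos(.2094),'lat',v@[.996,.0906,0])"
```

```text
t: 17.2
position: [555.4, 43.3, 40.0]
tool_rot: [-1.929, -2.116, -0.34]
wrist_force: [-0.2, -1.9, -1.5]
grip_width: 0.319
finger_force: 1.0
t: 17.62
position: [553.6, 61.7, 43.8]
tool_rot: [-1.929, -2.116, -0.34]
wrist_force: [-0.7, -1.3, -2.4]
grip_width: 0.317
finger_force: 1.1
fwd 75.04493194923432 z 43.76042592438168 s~ 84.49055939221894 lat -0.5830494177748389
```

```bash
python3 -m creep '[[2,0,0.3,0,0,0],[4,0,0.6,0,0,0],[6,0,0.8,0,0,0],[8,0,1.1,0,0,0]]'; python3 -m creep '[[2,0,0.3,0,0,0],[4,0,0.6,0,0,0],[6,0,0.8,0,0,0],[6,0,0.8,0,0,0]]'
```

```text
t: 17.95
position: [553.1, 69.2, 45.5]
tool_rot: [-1.93, -2.116, -0.34]
wrist_force: [0.6, -1.4, -2.0]
grip_width: 0.322
finger_force: 1.1
t: 18.28
position: [552.5, 75.5, 46.9]
tool_rot: [-1.929, -2.117, -0.34]
wrist_force: [-0.8, -0.9, -0.5]
grip_width: 0.316
finger_force: 0.6
```

```bash
python3 -m creep '[[1,0,0.1,0,0,0],[2,0,0.3,0,0,0],[3,0,0.4,0,0,0],[3,0,0.4,0,0,0]]'; python3 -m creep '[[1,0,0.1,0,0,0],[2,0,0.3,0,0,0],[3,0,0.4,0,0,0],[3,0,0.4,0,0,0]]'
```

```text
t: 18.62
position: [552.2, 78.1, 47.5]
tool_rot: [-1.929, -2.116, -0.34]
wrist_force: [0.4, -2.2, -2.0]
grip_width: 0.322
finger_force: 0.9
t: 18.95
position: [551.9, 81.1, 48.1]
tool_rot: [-1.929, -2.116, -0.34]
wrist_force: [0.4, -2.3, -2.0]
grip_width: 0.317
finger_force: 0.8
```

```bash
python3 -m creep '[[1,0,0.1,0,0,0],[2,0,0.3,0,0,0],[3,0,0.4,0,0,0],[3,0,0.4,0,0,0]]'; python3 -m creep '[[1,0,0.1,0,0,0],[2,0,0.3,0,0,0],[3,0,0.4,0,0,0],[3,0,0.4,0,0,0]]'; python3 -m creep '[[1,0,0.1,0,0,0],[2,0,0.3,0,0,0],[2,0,0.3,0,0,0]]'
```

```text
t: 19.28
position: [551.7, 83.6, 48.7]
tool_rot: [-1.93, -2.116, -0.339]
wrist_force: [0.0, -3.8, -2.9]
grip_width: 0.32
finger_force: 2.2
t: 19.62
position: [551.4, 86.5, 49.3]
tool_rot: [-1.93, -2.116, -0.339]
wrist_force: [-0.4, -5.5, -3.7]
grip_width: 0.32
finger_force: 2.9
t: 19.87
position: [551.2, 88.2, 49.6]
tool_rot: [-1.931, -2.116, -0.339]
wrist_force: [0.6, -5.5, -4.8]
grip_width: 0.321
finger_force: 3.4
```

```bash
python3 -m creep '[[1,0,0.1,0,0,0],[2,0,0.3,0,0,0],[2,0,0.3,0,0,0]]';  python3 -m creep '[[1,0,0.1,0,0,0],[1,0,0.1,0,0,0]]'; python3 -m creep '[[-0.3,0,1,0,0,0],[-0.7,0,2,0,0,0],[-1,0,3,0,0,0],[-1,0,3,0,0,0]]'
```

```text
t: 20.12
position: [551.1, 90.0, 50.0]
tool_rot: [-1.931, -2.116, -0.339]
wrist_force: [0.5, -6.9, -4.8]
grip_width: 0.32
finger_force: 3.9
t: 20.28
position: [551.0, 90.8, 50.3]
tool_rot: [-1.931, -2.116, -0.339]
wrist_force: [1.1, -8.1, -4.9]
grip_width: 0.322
finger_force: 4.2
t: 20.62
position: [550.9, 90.9, 46.9]
tool_rot: [-1.931, -2.116, -0.339]
wrist_force: [0.7, -6.7, -4.0]
grip_width: 0.319
finger_force: 4.2
```

```bash
python3 -m creep '[[-0.3,0,1,0,0,0],[-0.7,0,2,0,0,0],[-1,0,3,0,0,0],[-1,0,3,0,0,0]]'; python3 -m creep '[[-0.3,0,1,0,0,0],[-0.7,0,2,0,0,0],[-0.7,0,2,0,0,0]]'
```

```text
t: 20.95
position: [550.9, 91.0, 43.7]
tool_rot: [-1.931, -2.116, -0.339]
wrist_force: [0.3, -7.1, -3.9]
grip_width: 0.323
finger_force: 4.1
t: 21.2
position: [551.2, 91.2, 42.1]
tool_rot: [-1.931, -2.116, -0.34]
wrist_force: [0.9, -7.1, 0.6]
grip_width: 0.32
finger_force: 3.5
```

```bash
python3 -m creep '[[-0.5,0,-0.1,0,0,0],[-1,0,-0.1,0,0,0],[-1.5,0,-0.2,0,0,0],[-1.5,0,-0.2,0,0,0]]';  python3 -m creep '[[-1,0,-0.1,0,0,0],[-2,0,-0.3,0,0,0],[-2,0,-0.3,0,0,0]]';python3 -m creep '[[-1,0,-0.1,0,0,0],[-2,0,-0.3,0,0,0],[-2,0,-0.3,0,0,0]]'
```

```text
t: 21.53
position: [551.3, 90.2, 41.8]
tool_rot: [-1.93, -2.116, -0.34]
wrist_force: [0.8, -4.3, 1.5]
grip_width: 0.322
finger_force: 2.5
t: 21.78
position: [551.1, 88.9, 41.3]
tool_rot: [-1.929, -2.116, -0.34]
wrist_force: [0.3, -0.2, 0.0]
grip_width: 0.322
finger_force: 0.0
t: 22.03
position: [551.4, 86.5, 40.8]
tool_rot: [-1.929, -2.116, -0.34]
wrist_force: [0.2, -0.2, -0.2]
grip_width: 0.323
finger_force: 0.0
```

The push force vanished after about 1.5 mm of backing off, so the lip holds the tote. I withdraw and look.

```bash
python3 -m creep '[[-8,0,-1.5,0,0,0],[-25,0,-4,0,0,0],[-45,0,-10,0,0,0],[-65,0,-20,0,0,0],[-85,0,-35,0,0,0],[-100,0,-50,0,0,0],[-110,0,-60,0,0,0],[-110,0,-60,0,0,0],[-110,0,-60,0,0,0]]'
python3 - <<'E'
from h import *
np.set_printoptions(precision=1,suppress=True)
W=save('wrist','w9.png');T=save('top','t9.png');S=save('side','s9.png')
c=np.zeros((600,800,3),np.uint8);c[:300,:400]=cv2.resize(W,(400,300));c[:300,400:]=cv2.resize(S[130:250,220:380],(400,300));c[300:,:400]=cv2.resize(T[140:260,150:310],(400,300))
cv2.imwrite('pics/m9.png',c[:,:,::-1])
for q in ['tote','tote_heel','cup_rear','lip']:
  for n in ['wrist','side','top']:
    d=pinpoint(n,q); print(q,n,[(np.round(e['at']),round(e['confidence'],2)) for e in d[:1]])
E
```

```text
t: 22.78
position: [563.0, -37.2, 59.7]
tool_rot: [-1.931, -2.116, -0.341]
wrist_force: [-0.3, -0.1, -0.4]
grip_width: 0.318
finger_force: 0.0
tote wrist []
tote side [(array([276., 196.]), 0.68)]
tote top [(array([206., 209.]), 0.57)]
tote_heel wrist [(array([318.,  60.]), 0.93)]
tote_heel side [(array([298., 212.]), 0.84)]
tote_heel top [(array([235., 207.]), 0.95)]
cup_rear wrist []
cup_rear side [(array([284., 204.]), 0.87)]
cup_rear top [(array([218., 212.]), 0.87)]
lip wrist [(array([320.,  67.]), 0.76)]
lip side [(array([274., 161.]), 0.58)]
lip top [(array([236., 208.]), 0.87)]
```

View pics/m9.png

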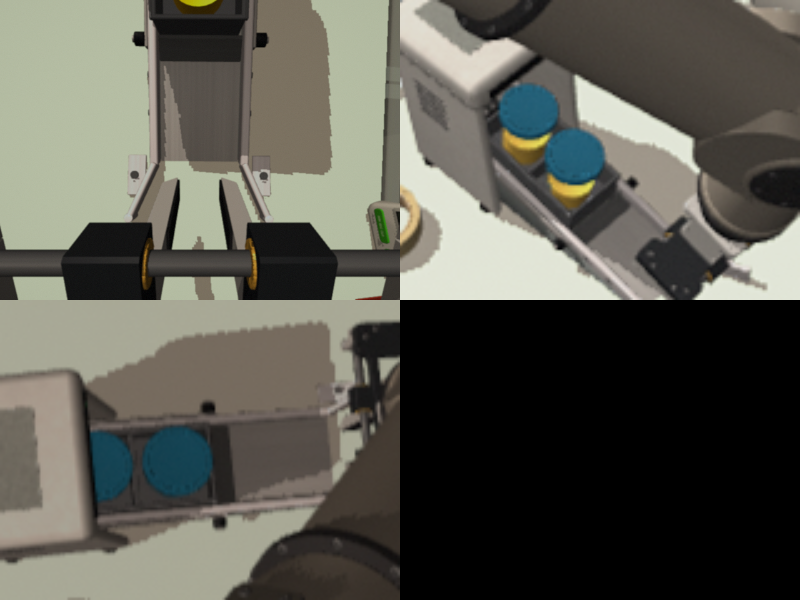

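The tote sits square behind the dark lip with both cups upright under the hood, and the robot is clear of everything. I hand the job in.

```bash
python3 -c "
from plant import *
print(job_done())"
```

```text
the job is handed in; nothing more can be done
None
```

I set the cup in the front nest and pushed the tote up the ramp until it dropped behind the lip, where it stayed when I backed off; the push peaked at about 9 N, both cups stand upright, and the job was handed in at about 23 s.

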